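# Test the emergency stop of the liquid handler

### The job

Test the emergency stop on the yellow box: press the red mushroom head all the way in so that it latches and stays down when you let go, then twist it clockwise (seen from above) by pushing on one of its wings until it pops back up. After that, press the blue reset button fully in and let it spring back. Do not press the white start button, leave the labware where it stands, and use no great force on the stop.

Things in the scene. Friction and masses are not known exactly. Their poses are not given: they have to be found in the camera images.
- station: Fixed yellow stop box, 110 x 110 mm, 70 mm high, on the bench; origin at the centre of its underside, z up. The red mushroom stop is on the middle of its top. At rest the two wings of the stop lie along the station's x axis.
- mushroom: Red mushroom head: crown 60 mm across, 20.5 mm high, its top nearly flat over the middle 32 mm, white arrows on it. Two opposite wings along its own x axis reach 50 mm from the axis, 14 mm wide, 16 mm tall from the head's underside. Origin: on the turning axis at the underside, 86 mm above the bench (16 mm above the box top) when the stop is out; it sinks and turns with the stop.
- stop_top (a point): Centre of the top of the red mushroom head (on the turning axis); moves down as it is pressed.
- wing_a (a point): Point in the middle of the wing on the +x side of the head, 42 mm from the axis, 8 mm above the underside of the head (half the wing's height). Turns and sinks with the head.
- wing_b (a point): The same point in the opposite wing (-x side of the head).
- stop (a joint): How far the stop is pressed in (m): 0 = out, 0.010 = bottomed. A spring pushes it out (3 to 5 N) and the latch adds a few newtons: about 7 N presses it home. Past about 8 mm it clicks; let go, it rises to about 6 mm and stays, latched. Only twisting frees it; it then springs up to 0.
- stop_twist (a joint): Turn of the mushroom head (rad), clockwise from above positive; 0 at rest, end stop at 0.8. A spring turns it back (0.02 N m at rest, 0.08 N m at the end stop: about 2 N at the wing). Latched, it must be turned about 0.4 rad to be let go and pop up; once the hand is off it turns back to 0 by itself.
- reset_pod: Fixed grey box 64 x 64 mm, 50 mm high, with the blue reset button on top (black collar 48 mm across, 12 mm high); origin at the centre of its underside.
- reset_top (a point): Centre of the top of the blue reset button (32 mm across), about 72 mm above the bench; sinks as it is pressed.
- reset (a joint): How far the blue reset button is pressed (m): 0 = out, 0.006 = fully in. Springs back when let go; fully in takes 5 N.
- start_pod: Fixed grey box like the reset pod, but with a white start button on top, not to be pressed; origin at the centre of its underside.
- start (a joint): How far the white start button is pressed (m): 0 = out, 0.006 = fully in. Leave it alone.
- microplate: Loose white well plate, 127 x 85 mm, 15 mm high; origin at the centre of its underside. Leave it alone.
- amber_bottle: Loose amber bottle with a blue cap, 64 mm across, 130 mm high; origin at the centre of its underside. Leave it alone.
- tip_box: Loose blue tip box, 85 x 122 mm, 49 mm high; origin at the centre of its underside. Leave it alone.
Mind the look-alikes: they are no part of the job. Leave any orange look-alike of the reset_pod alone. There is more than one size of the station; the one meant has the size given above.

How it is judged:
On the way, in this order (a step that is already met when the one before it is completed fails the run):
1. the stop is latched: more than 4.5 mm in with nothing touching the mushroom head (value of joint stop above 0.0045 m and contact force between mushroom and anything else below 0.2 N), for 0.2 s.
2. the stop pops up (less than 2 mm in) as it is twisted clockwise (still turned by more than 0.2 rad) (value of joint stop below 0.002 m and value of joint stop_twist above 0.2 rad), for 0.02 s.
3. the blue reset button is pressed in by more than 4.5 mm while the stop is out (value of joint reset above 0.0045 m and value of joint stop below 0.002 m), for 0.05 s.
At the end, for the whole second after the job is handed in: The mushroom stop is out (less than 2 mm in) and turned back (less than 0.1 rad), the blue and white buttons are out (less than 1.5 mm in), and the well plate, bottle and tip box stand upright and at rest within 20 mm of where they were (value of joint stop below 0.002 m and value of joint stop_twist below 0.1 rad and value of joint each of reset, start below 0.0015 m and distance of each of microplate, amber_bottle, tip_box from where it was at the start of the episode below 0.02 m and angle between each of microplate, amber_bottle, tip_box's own z axis and vertical below 0.15 rad and linear speed of each of microplate, amber_bottle, tip_box below 0.02 m/s); the robot touches nothing.
It fails at once if the white start button is pressed (more than 2 mm) (value of joint start above 0.002 m).
It fails at once if the mushroom head is squeezed or struck with more than 60 N (contact force between mushroom and anything else above 60 N).
It fails at once if the well plate, the bottle or the tip box is lifted, carried, pushed away (more than 20 mm) or tipped (distance of any of microplate, amber_bottle, tip_box from where it was at the start of the episode above 0.02 m or angle between any of microplate, amber_bottle, tip_box's own z axis and vertical above 0.3 rad).
It also fails if it takes over 42 s, if anything falls off the work surface, if the arm or the gripper's body presses on something with over 40 N, if the wrist force passes 120 N, or if a joint passes its speed limit or range.

### The arm

A 6-joint arm with a two-finger parallel gripper is mounted at the origin on the work surface. World frame = base frame: x ahead of the robot, y to its left, z up, the work surface at z = 0. Lengths are in m, angles in rad, forces in N, time in s.
With the tool pointing down it reaches from about 0.35 to 0.8 m from the base axis. Payload 7.3 kg.
Tool frame: the origin (TCP) lies between the finger pads; the fingertips stand 25 mm ahead of it and the grasp point (between the pads) lies 6 mm ahead of it (r.tip_extent is the distance from the TCP to the fingertips, in m); z points along the fingers, y is the direction in which the jaws open and shut (so a half turn about z gives the same grasp; the last joint's range is limited). The gripper opens to 85 mm and grips with 20 to 120 N. Pads are 22 mm wide; open, the fingers measure 114 mm over their backs; the gripper's body (76 mm by 85 mm) begins 54 mm behind the grasp point. The pads swing forward as they close: fully open they stand 13 mm farther back than shut.
Start: joints at [1.155, 0.342, 1.524, -0, 1.275, -0.146], TCP at [0.14, 0.506, 0.256] pointing down, gripper open.
Joint ranges: [-2.53, 2.53], [-0.77, 2.02], [0.04, 2.7], [-1, 4.14], [0.28, 2.66], [-3.11, 3.11]. Speed limits (rad/s): [2.57, 2.57, 3.14, 3.14, 3.14, 3.14].

### API

Orientations are given as a unit quaternion [x, y, z, w].
In Python, from workcell import r, command_gripper, optics gives the robot as it stands. The module is installed in compiled form; this text tells all that it offers. Calls block until the motion is done:
- r.reach(position, orientation): joint-space move of the TCP to a pose.
- r.move_straight(position, orientation=None, speed=0.15, max_force=None): straight line of the TCP; orientation=None keeps the orientation; speed is the mean speed in m/s. With max_force (N) it stops when the force on the tool has changed by that much, and returns True; else False.
- r.movej(angles): joint-space move.
- command_gripper(opening, force=None): finger opening in m; force is the grip in N (None keeps the last); returns when the fingers have stopped.
- r.hold(seconds).
- r.solve_ik(position, orientation): joint angles nearest the present ones, or None.
- r.read_state(): the state.
- optics.get_image(name): name is "side" or "top"; returns (picture, depth): 420x560x3 uint8, red, green, blue; 420x560 float32, m along the optical axis (not along the pixel's ray), 0 where there is no reading.
- optics.camera_model(name): a dict with "K" (3x3 intrinsics, pixels), "R" (3x3) and "t" (3): a world point X has camera coordinates R X + t. Camera axes: x right, y down, z forward; pixel columns grow to the right and rows downward; lengths in m; the calibration is good to about 2 mm. A picture is of the moment at which its call begins. camera_model takes no time and is no camera call.
A pose or a line that the arm cannot do raises r.PlanningError and nothing moves.
- r.finish_job(): hands the job in, once; it reports no verdict.
The state is a dict: "time_s": time; "joint_positions": joint angles; "dq": joint speeds; "tau": joint torques, N m; "eef_pos": TCP position; "eef_rot": TCP orientation; "contact_force": force on the tool from outside, world axes, zero at the start; "torque": the same for the moment, N m; "grip_width": finger opening in m.
Only numpy, scipy, OpenCV 4.12 (cv2) and the standard library are available. Lean on these libraries where they do the work, as an engineer would, in place of code of your own. Each camera call takes 0.05 s, during which the arm holds its last target.

## Working session

There is one attempt and no reset: what is moved stays moved. The work goes in short steps, each a Python script; the robot and the scene stay as the last script left them, time stands still between calls to the robot, and variables do not carry over. Pictures are saved under pics/ and viewed, and the job is handed in when it is done.

```bash
mkdir -p pics
cat > h.py <<'E'
import numpy as np, cv2
from workcell import r, command_gripper, optics
def snap(n,f):
    p,d=optics.get_image(n); cv2.imwrite('pics/'+f+'.png',p[:,:,::-1]); np.save('pics/'+f+'.npy',d); return p,d
def world(n,d,u,v):
    m=optics.camera_model(n);K,R,t=map(np.array,(m['K'],m['R'],m['t']))
    z=d[int(v),int(u)]; return R.T@(z*np.linalg.inv(K)@[u,v,1]-t.ravel())
E
python3 - <<'E'
from h import *
for n in('top','side'):
    snap(n,n+'0'); m=optics.camera_model(n); print(n,m)
print(r.read_state())
E
```

```text
top {'K': array([[464.84469492,   0.        , 277.1949776 ],
       [  0.        , 464.84469492, 216.9902396 ],
       [  0.        ,   0.        ,   1.        ]]), 'R': array([[ 0.01748401, -0.99973635, -0.01488401],
       [-0.9903197 , -0.01526534, -0.13796324],
       [ 0.13769966,  0.01715208, -0.99032551]]), 't': array([0.0603836 , 0.50182587, 1.0934059 ])}
side {'K': array([[518.22417953,   0.        , 285.46859295],
       [  0.        , 518.22417953, 214.24269734],
       [  0.        ,   0.        ,   1.        ]]), 'R': array([[ 0.77319738, -0.63404243, -0.01249012],
       [-0.41726935, -0.49381989, -0.76290773],
       [ 0.47754801,  0.59509   , -0.64638672]]), 't': array([-0.33860559,  0.30201148,  0.81342023])}
{'time_s': 0.1, 'joint_positions': array([ 1.15498751e+00,  3.42669154e-01,  1.52489977e+00, -1.46588613e-05,
        1.27543082e+00, -1.45991661e-01]), 'dq': array([ 0.00127907, -0.00139301, -0.00245084,  0.00023637,  0.00091595,
       -0.00071621]), 'tau': array([ 2.08953927e-03, -4.34439003e+01, -2.46493024e+01, -1.37188235e-04,
        4.63170480e-03, -1.93150601e-05]), 'eef_pos': array([0.13978815, 0.50571329, 0.25569466]), 'eef_rot': array([ 1.34497566e-01,  9.90913674e-01, -6.77915803e-04, -1.88302030e-04]), 'contact_force': array([ 0.33243295, -0.17853664, -0.2115211 ]), 'torque': array([ 0.02546377, -0.00776883,  0.01559312]), 'grip_width': 0.08535120647067224}
```

View pics/top0.png

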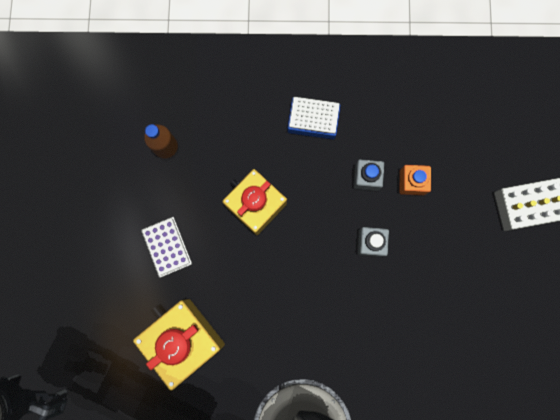

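View pics/side0.png

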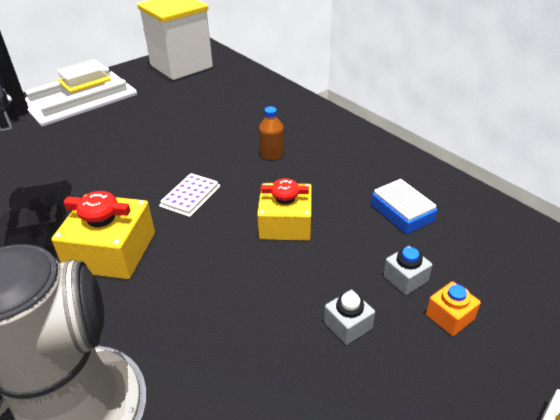

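Look-alikes in the top view: the yellow boxes at (254,200) and (177,345), which differ in size; the blue buttons at (371,173) on a grey pod and (417,178) on an orange pod (decoy); and the white start button at (375,241). I'll measure the boxes and check with close crops.

Run:
```python
from h import *
p=cv2.imread('pics/top0.png'); d=np.load('pics/top0.npy')
m=optics.camera_model('top');K,R,t=m['K'],m['R'],m['t']
v,u=np.mgrid[:420,:560]
W=((d[...,None]*(np.stack([u,v,np.ones_like(u)],-1)@np.linalg.inv(K).T))-t)@R
np.save('pics/W.npy',W)
b,g,rr=[p[...,i].astype(int) for i in range(3)]
def box(name,c,w,mask):
    s=np.zeros_like(mask); s[c[1]-w:c[1]+w,c[0]-w:c[0]+w]=1; k=mask&s.astype(bool)
    P=W[k]; hi=np.median(P[:,2]); 
    rect=cv2.minAreaRect((P[:,:2]*1000).astype(np.float32))
    print(name,k.sum(),'z med/p95',hi.round(4),np.percentile(P[:,2],95).round(4),'mean',P[:,:2].mean(0).round(4),'rect',np.round(rect[0],1),np.round(rect[1],1),round(rect[2],1))
yel=(rr>150)&(g>120)&(b<110); red=(rr>120)&(g<70)&(b<70); blue=(b>120)&(rr<80)
Z=W[...,2]
for n,c,w in(('small',(254,200),40),('large',(177,345),52)):
    for zz in (0.07,0.084,0.1):
        pass
    box(n+' yellow',c,w,yel&(Z>0.06)); box(n+' red',c,w,red); box(n+' wing+head z>.085',c,w,red&(Z>0.085))
box('reset grey',(371,173),22,blue); box('orange',(417,178),18,blue)
white=(rr>170)&(g>170)&(b>170)
box('start',(375,241),20,white)
grey=(abs(rr-b)<40)&(rr>60)
for n,c in(('resetpod',(370,175)),('startpod',(375,241))): box(n,c,22,(Z>0.045)&(Z<0.054))
print('z at heads',Z[200,254],Z[347,172],Z[172,372],Z[240,376])
# bottle etc
for n,c in(('bottle',(160,142)),('plate',(166,246)),('tip',(315,116))): print(n,W[c[1],c[0]].round(3))
c1=cv2.resize(p[150:250,204:304],(400,400),interpolation=cv2.INTER_CUBIC); c2=cv2.resize(p[140:265,330:445],(368,400),interpolation=cv2.INTER_CUBIC)
cv2.imwrite('pics/crop0.png',np.hstack([c1,c2]))
```

```text
small yellow 1371 z med/p95 0.07 0.0738 mean [0.5328 0.1212] rect [484.1  80.8] [256.7 122.7] 38.3
small red 316 z med/p95 0.1037 0.1079 mean [0.5347 0.1221] rect [453.9 108. ] [233.8  79.1] 9.7
small wing+head z>.085 312 z med/p95 0.1037 0.1079 mean [0.535 0.122] rect [454.1 106.7] [233.8  76.4] 9.7
large yellow 2645 z med/p95 0.0906 0.0939 mean [0.2039 0.2846] rect [269.3 211.3] [140.7 345. ] 40.6
large red 680 z med/p95 0.1335 0.1383 mean [0.2019 0.2906] rect [236.5 211.3] [ 72.6 383.7] 23.2
large wing+head z>.085 672 z med/p95 0.1336 0.1383 mean [0.2027 0.2896] rect [245.4 190.6] [ 72.6 338.5] 23.2
reset grey 102 z med/p95 0.0712 0.0747 mean [ 0.6123 -0.1558] rect [ 610.9 -156. ] [30.2 30.5] 0.2
orange 83 z med/p95 0.0717 0.0753 mean [ 0.5999 -0.2674] rect [ 598.5 -266. ] [25.6 25.8] 36.2
start 138 z med/p95 0.0717 0.0752 mean [ 0.4435 -0.1602] rect [404.8 -61.1] [ 30.  248.9] 21.5
resetpod 345 z med/p95 0.0494 0.0526 mean [ 0.6079 -0.1531] rect [ 611.3 -155. ] [63.5 63.6] 86.5
startpod 387 z med/p95 0.0495 0.0528 mean [ 0.4447 -0.1617] rect [ 446.  -163.8] [64.2 63.9] 86.5
z at heads 0.10566426789719913 0.13284430452354606 0.073184398619683 0.07353092241633746
bottle [0.667 0.347 0.096]
plate [0.427 0.341 0.015]
tip [ 0.755 -0.021  0.042]
```

View pics/crop0.png

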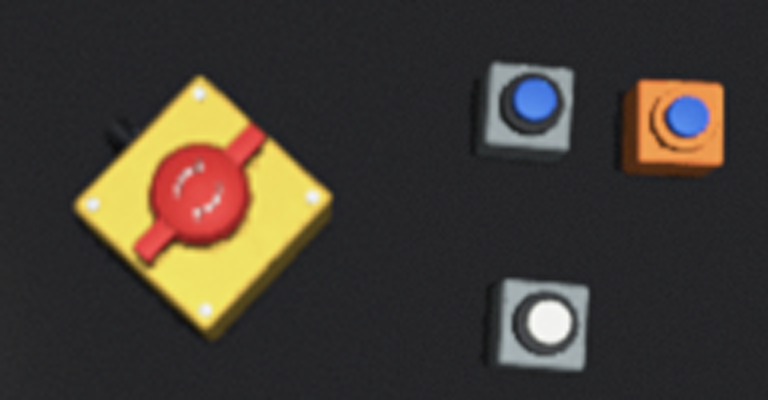

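The crop shows the small station: a red head at the centre, with wings running upper-right to lower-left in the image. The blue button sits on the grey pod at upper middle, with the orange decoy to its right and the white start button below. The small box has its top at z=0.070 and its head at about 0.106, so it matches the description. The large one's top is at 0.09. Next I'll refine the centre and wing angle.

Run:
```python
from h import *
p=cv2.imread('pics/top0.png'); W=np.load('pics/W.npy'); Z=W[...,2]
b,g,rr=[p[...,i].astype(int) for i in range(3)]
s=np.zeros(Z.shape,bool); s[160:240,214:294]=1
red=(rr>120)&(g<80)&(b<80)&s&(Z>.092)&(Z<.112)
yel=(rr>150)&(g>120)&(b<110)&s&(Z>.062)&(Z<.078)
for n,k in(('red',red),('yel',yel)):
    P=W[k][:,:2]; rc=cv2.minAreaRect((P*1000).astype(np.float32)); print(n,np.round(rc[0],1),np.round(rc[1],1),rc[2])
P=W[red][:,:2]; c=P.mean(0)
for _ in range(3):
    far=P[np.linalg.norm(P-c,axis=1)>.034]; q=far-c
    a=.5*np.angle(np.mean(np.exp(2j*np.arctan2(q[:,1],q[:,0])))); ax=np.array([np.cos(a),np.sin(a)]); pr=q@ax
    print('wing angle',np.degrees(a),'ends',pr.min(),pr.max(),'perp off',[np.mean((q@[-ax[1],ax[0]])[k]) for k in(pr>0,pr<0)])
top=W[red&(Z>.1)]; cc=cv2.minEnclosingCircle((top[np.linalg.norm(top[:,:2]-c,axis=1)<.034][:,:2]*1000).astype(np.float32)); print('centroid',c,'circ',cc, np.median(Z[190:208,248:260]))
blue=(b>120)&(rr<80); t=np.zeros(Z.shape,bool); t[155:195,355:388]=1
k=blue&t&(Z>.066)&(Z<.078); print('reset',W[k].mean(0),np.ptp(W[k],axis=0))
# side camera
p=cv2.imread('pics/side0.png'); d=np.load('pics/side0.npy')
m=optics.camera_model('side');K,R,t=m['K'],m['R'],m['t']; v,u=np.mgrid[:420,:560]
S=((d[...,None]*(np.stack([u,v,np.ones_like(u)],-1)@np.linalg.inv(K).T))-t)@R
b,g,rr=[p[...,i].astype(int) for i in range(3)]
s=np.zeros(Z.shape,bool); s[170:215,255:315]=1
k=(rr>120)&(g<80)&(b<80)&s&(S[...,2]>.1)&(S[...,2]<.112); print('side red',np.median(S[k],axis=0),cv2.minAreaRect((S[k][:,:2]*1000).astype(np.float32)))
s[:]=0; s[240:285,385:435]=1
k=(b>120)&(rr<80)&s&(S[...,2]>.066)&(S[...,2]<.078);print('side reset',S[k].mean(0))
```

```text
red [535.4 121.6] [55.  90.4] 19.886476516723633
yel [536.7 122.9] [109.7 109. ] 47.824466705322266
wing angle -42.691817430570296 ends -0.04894362536708894 0.04928852955780814 perp off [np.float64(8.194482695584877e-05), np.float64(3.015869923868463e-05)]
wing angle -42.691817430570296 ends -0.04894362536708894 0.04928852955780814 perp off [np.float64(8.194482695584877e-05), np.float64(3.015869923868463e-05)]
wing angle -42.691817430570296 ends -0.04894362536708894 0.04928852955780814 perp off [np.float64(8.194482695584877e-05), np.float64(3.015869923868463e-05)]
centroid [0.53538935 0.12197534] circ ((535.5653076171875, 122.52630615234375), 32.94448471069336) 0.1060530951711513
reset [ 0.61280576 -0.15599255  0.07137755] [0.03021758 0.02891158 0.01195244]
side red [0.53154659 0.11274379 0.10261477] ((531.7326049804688, 119.42440795898438), (54.48357009887695, 81.08892822265625), 80.25859832763672)
side reset [ 0.60842442 -0.15946758  0.07006178]
```

```bash
cat >> h.py <<'E'
C=np.array([.536,.122]); A=np.radians(-42.7)
def q(phi): return [np.cos(phi/2),np.sin(phi/2),0,0]
def st():
    s=r.read_state(); print(round(s['time_s'],2),s['eef_pos'].round(4),'F',s['contact_force'].round(1),'w',round(s['grip_width'],4)); return s
E
python3 - <<'E'
from h import *
command_gripper(0.0,20); print('tip',r.tip_extent); te=r.tip_extent
Q=q(A+np.pi)
r.reach([*C,.25],Q); st()
r.move_straight([*C,.118+te],speed=.15); r.hold(.2); st()
print(r.move_straight([*C,.0945+te],speed=.02,max_force=13)); st()
r.move_straight([*C,.14+te],speed=.1); st()
r.reach([.45,.2,.3],Q); snap('side','side1');snap('top','top1')
st()
E
```

```text
tip 0.025
2.86 [0.5357 0.1229 0.2501] F [0.2 0.3 0. ] w 0.0002
3.92 [0.5365 0.1221 0.1439] F [-0.7  0.6 -0. ] w 0.0003
True
4.96 [0.5361 0.122  0.1214] F [-1.3  0.1  5.1] w 0.0002
5.55 [0.5357 0.1219 0.1645] F [-0.7 -0.6 -0.6] w -0.0003
6.39 [0.4502 0.1992 0.2979] F [-0.5 -0.3 -0.5] w 0.0001
```

Run:
```python
from h import *
p=cv2.imread('pics/top1.png'); q_=cv2.imread('pics/side1.png')
cv2.imwrite('pics/crop1.png',np.hstack([cv2.resize(p[140:260,194:314],(400,400),interpolation=3),cv2.resize(q_[150:250,235:335],(400,400),interpolation=3)]))
for n in('0','1'):
    d=np.load(f'pics/side{n}.npy'); P=[world('side',d,u,v)[2] for u in range(280,293) for v in range(183,194)]; print(n,np.median(P))
    d=np.load(f'pics/top{n}.npy'); P=[world('top',d,u,v)[2] for u in range(248,259) for v in range(193,206)]; print(n,np.median(P))
```

```text
0 0.104238794196856
0 0.10620745360328739
1 0.09889394438595506
1 0.10017530973280778
```

View pics/crop1.png

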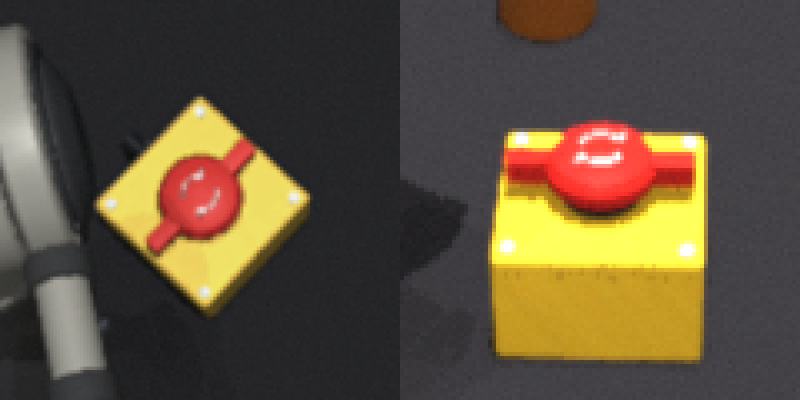

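Top-view head height dropped from 106.2 to 100.2 mm, so the stop is latched at about 6 mm. The crop shows the head lower, with its wings still along the box's x axis. Now the twist.

```bash
cat >> h.py <<'E'
def wp(th,off,z,rad=.046):
    a=A-th; return [*(C+np.array([[np.cos(a),-np.sin(a)],[np.sin(a),np.cos(a)]])@[rad,off]),z+r.tip_extent]
E
python3 - <<'E'
from h import *
Q=q(A+np.pi)
r.reach(wp(0,.032,.14),Q)
print(r.move_straight(wp(0,.032,.083),speed=.1,max_force=10)); r.hold(.1); st()
print(r.move_straight(wp(0,.022,.083),speed=.04,max_force=12)); st()
for th in np.arange(.1,.66,.1):
    s=r.move_straight(wp(th,.022,.083),q(A+np.pi-th),speed=.05,max_force=15); x=st()
    if s: print('stopped',th); break
r.hold(.1); snap('side','side2'); snap('top','top2'); st()
p=cv2.imread('pics/top2.png'); q_=cv2.imread('pics/side2.png')
cv2.imwrite('pics/crop2.png',np.hstack([cv2.resize(p[140:260,194:314],(400,400),interpolation=3),cv2.resize(q_[150:250,235:335],(400,400),interpolation=3)]))
E
```

```text
False
8.07 [0.592  0.1145 0.109 ] F [0.5 0.2 0.3] w 0.0
False
8.47 [0.5847 0.1067 0.1082] F [-0.5  0.8 -0.5] w 0.0
8.72 [0.5831 0.1021 0.1081] F [0.5 0.1 0.5] w -0.0
8.97 [0.581  0.0977 0.1081] F [0.7 0.9 0.8] w 0.0001
9.22 [0.5783 0.0934 0.1081] F [ 1.7  0.6 -0.1] w -0.0002
9.47 [0.5752 0.0894 0.1081] F [1.5 0.6 0.6] w 0.0002
9.72 [0.5717 0.0857 0.1081] F [ 2.1  0.6 -0.2] w 0.0
9.97 [0.5679 0.0823 0.108 ] F [1.6 0.6 1.2] w 0.0002
10.17 [0.5679 0.0823 0.108 ] F [1.8 0.1 0.2] w 0.0001
```

View pics/crop2.png

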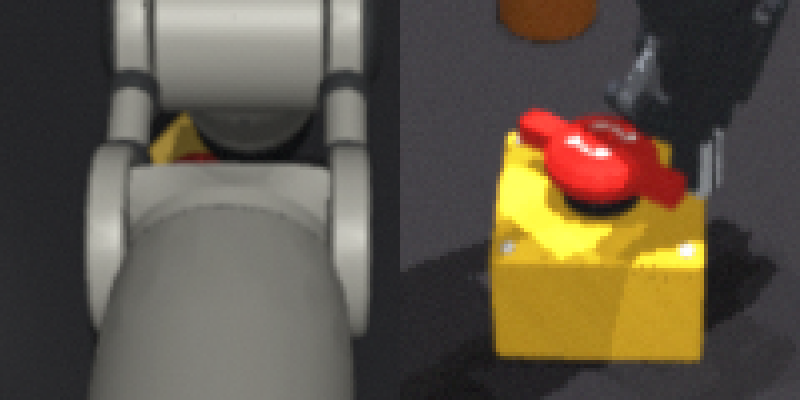

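The side crop shows the head turned clockwise by about 0.5 rad, with the black stem visible under it, so it has popped up. I'll check its height, back off along the arc, and look again.

Run:
```python
from h import *
d=np.load('pics/side2.npy'); print('z', np.median([world('side',d,u,v)[2] for u in range(280,293) for v in range(183,190)]))
for th in (.3,0): r.move_straight(wp(th,.024,.083),q(A+np.pi-th),speed=.08)
r.move_straight(wp(0,.034,.083),speed=.08)
r.move_straight(wp(0,.034,.16),speed=.12); 
B=[.611,-.156]; Q=q(A+np.pi)
r.reach([*B,.2],Q); st(); snap('side','side3'); snap('top','top3')
d=np.load('pics/side3.npy'); print('z', np.median([world('side',d,u,v)[2] for u in range(280,293) for v in range(183,190)]))
p=cv2.imread('pics/top3.png'); q_=cv2.imread('pics/side3.png')
cv2.imwrite('pics/crop3.png',np.hstack([cv2.resize(p[140:260,194:314],(400,400),interpolation=3),cv2.resize(q_[150:290,235:435],(400,280),interpolation=3,dst=None) if 0 else cv2.resize(q_[120:320,240:440],(400,400))]))
```

```text
z 0.10455056654943842
13.19 [ 0.611  -0.1547  0.1996] F [0.  0.2 0.4] w 0.0
z 0.10470226024208319
```

View pics/crop3.png

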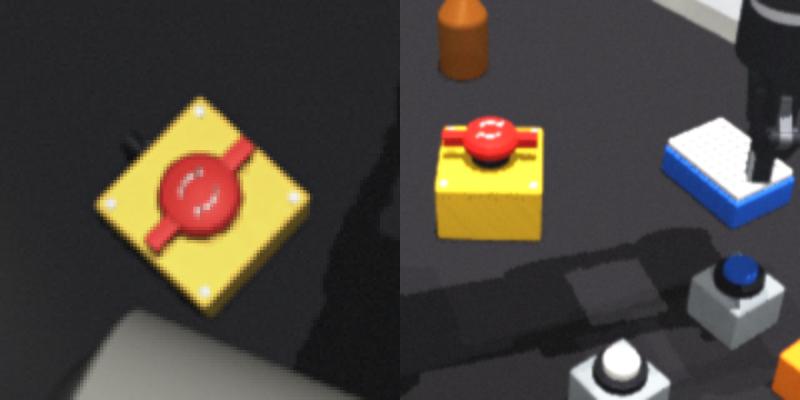

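The stop is out and turned back: side-view z is 104.7 mm, against 104.2 at the start. Next, press the blue button on the grey pod.

Run:
```python
from h import *
B=[.611,-.156]; te=r.tip_extent
r.move_straight([*B,.082+te],speed=.1); r.hold(.2); st()
print(r.move_straight([*B,.0645+te],speed=.02,max_force=14)); st(); r.hold(.15); st()
r.move_straight([*B,.18+te],speed=.12)
r.reach([.45,-.02,.3],q(A+np.pi)); r.hold(.3); snap('side','side4'); snap('top','top4'); st()
p=cv2.imread('pics/side4.png'); cv2.imwrite('pics/s4.png',p)
for n in('0','4'):
    d=np.load(f'pics/side{n}.npy'); print('reset z',np.median([world('side',d,u,v)[2] for u in range(406,416) for v in range(251,260)]),'start',np.median([world('side',d,u,v)[2] for u in range(345,355) for v in range(296,305)]),'stop',np.median([world('side',d,u,v)[2] for u in range(280,293) for v in range(183,190)]))
```

```text
14.57 [ 0.6113 -0.1561  0.1077] F [0.1 0.8 0.4] w -0.0001
True
15.38 [ 0.611  -0.156   0.0911] F [-1.   0.   4.8] w 0.0
15.53 [ 0.611  -0.156   0.0911] F [-1.   0.9  5.5] w 0.0
17.95 [ 0.4502 -0.0203  0.2996] F [ 1.  -0.1  0.1] w -0.0004
reset z 0.07001168210428707 start 0.07090087332211319 stop 0.1048194917108976
reset z 0.07042435233436853 start 0.07081685266122942 stop 0.10462175855860463
```

View pics/s4.png

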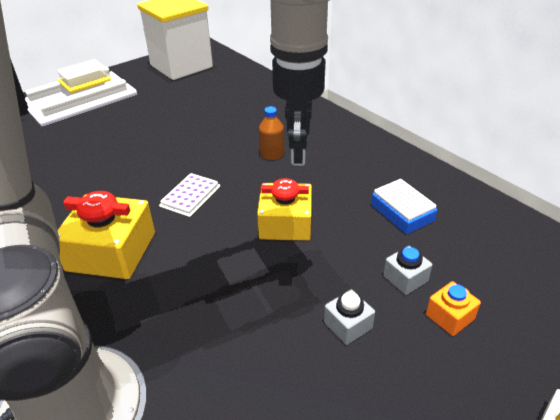

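The fingertip stopped at z=0.066 against about 5 N, which is 6 mm below the button's rest height, so the reset was fully in. It has since sprung back. In the picture the bottle (271,135), plate (190,194) and tip box (404,205) stand where they were, and the arm is clear.

```bash
python3 -c "
from h import *
r.finish_job(); st()"
```

```text
the job is handed in; nothing more can be done
the job is handed in; nothing more can be done
```

I tested the stop on the smaller yellow box (70 mm high), then pressed the blue reset on the grey pod, and handed the job in at about 18 s of robot time. The hand-in gave no verdict, so what follows is from my own checks.

- **Latch:** I pressed the mushroom about 10 mm in. After release, the head stood 6 mm below its rest height.
- **Twist:** I pushed one wing clockwise through an arc of about 0.6 rad with about 2 N. While the head was still turned about 0.5 rad, judged from the picture, it had popped back to full height. Once released, it turned back to rest.
- **Reset:** I pressed the blue button to 6 mm, where it held about 5 N. It sprang back to its starting height.
- **Left alone:** In the last picture the white start button was at its starting height. The plate, bottle and tip box looked unmoved, though I did not measure their positions again. The arm was clear of everything.

No check failed. The two cameras disagreed by about 2 to 5 mm in position, so I used the top camera for the stop and an average of the two for the reset button.

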